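# Turn an organ pipe seam-up and clamp it for soldering

### The arm

A 7-joint arm with a two-finger parallel gripper is mounted at the origin on the work surface. World frame = base frame: x ahead of the robot, y to its left, z up, the work surface at z = 0. Lengths are in m, angles in degrees, forces in N, time in s.
With the tool pointing down it reaches from about 0.4 to 0.875 m from the base axis. Payload 6.5 kg.
Tool frame: the origin (TCP) lies on the centre line of the jaws, within the pads' length; the fingertips stand 14 mm ahead of it and the grasp point (between the pads) lies 5 mm behind it; z points along the fingers, y is the line along which they close (so a half turn about z gives the same grasp; the last joint's range is limited). The gripper opens to 85 mm and grips with 20 to 120 N. Pads are 22 mm wide; open, the fingers measure 114 mm over their backs; the gripper's body (76 mm by 85 mm) begins 54 mm behind the grasp point. The pads swing forward as they close: fully open they stand 13 mm farther back than shut.
Start: joints at [-70.313, 30.733, -0.252, 88.115, 0.149, 61.152, -4.079], TCP at [0.259, 0.596, 0.245] pointing down, gripper open.
Joint ranges: [-154.64, 154.64], [-21.42, 123.67], [-72.66, 72.17], [13.99, 137.28], [-74.86, 254.86], [10.95, 109.41], [-158.01, 158.01]. Speed limits (degrees/s): [136.94, 136.94, 180, 180, 180, 180, 180].

### API

Orientations are given as [roll, pitch, yaw] about the fixed x, y, z axes, in that order (R = Rz(yaw) Ry(pitch) Rx(roll)).
In Python, from plant import read_state, camera, finish_job, silhouettes gives the robot as it stands.
- The arm moves only by the tool send_rows, never from a script. Its argument "moves" is a list of rows, each a list of 7 numbers: the turn, a rotation vector about the tool's x, y, z in rad, then the shift along the tool's x, y, z in cm, then the opening, from -1 (shut) to 1 (fully open). A call has 1 to 12 rows; each row is the pose to reach, as a shift and turn from the pose commanded when the call began, along the tool's axes at that moment; what a row does not reach only later rows make up. A row lasts 1/10 s, in which the tool goes at most 50 mm and 8.59 degrees, less where a joint would pass 70% of its speed; a pose out of reach is approached as far as the arm can. A call with a gripper value outside its range is refused whole. The fingers move at their own pace and stop on an object; the grip force is fixed at half the most. Time passes only in rows, so rows that repeat a pose let the fingers close. It gives the time, the measured TCP pose, the force, the opening and the grip force at its end, in the units of the state.
- read_state(): the state, without advancing time (a new reading comes with each control period).
- camera(name): name is "side" or "top" or "wrist"; returns a dict with "pixels" (420x560x3 uint8, red, green, blue), "mtx" (3x3 intrinsics, pixels), "dist_coeffs" ([k1, k2, p1, p2, k3] as OpenCV has them; the pictures are not rectified), "origin" and "attitude" of the camera in the world; the wrist camera has in their place "T_tool_cam" (4x4, takes a point from camera to tool coordinates, whose origin is the TCP and whose axes are the flange's). Camera axes: x right, y down, z forward; pixel columns grow to the right and rows downward; lengths in m; the calibration is good to about 2 mm. A picture is of the moment at which its call begins: read the wrist's pose just before it. There is no depth.
- finish_job(): hands the job in; it is judged then, once.
Trained networks look in a picture, given as the dict that the camera call returned (one of the last four; its "shot" number tells which), for a name from the list of things; names that differ only in an ending like _2 or _b are one class to them, and where a whole thing is asked for, a point or a joint stands for the part that bears it (a point fixed in the world has none). Each returns a list of dicts, best first, with "confidence" (0 to 1); they miss things now and then, are a little off and sometimes report something else, mostly with a low value. They report only what shows in the picture. A call takes as long as a camera call. They do not tell look-alikes from the thing itself.
- silhouettes(picture, name): "region" (420x560 bool, what is visible of it) and "box" ([left, top, right, bottom] in pixels, round what is visible of it).
The state is a dict: "time": time; "q": joint angles; "dq": joint speeds; "joint_torque": joint torques, N m; "ee_pos": TCP position; "ee_rot": TCP orientation; "ft_force": force on the tool from outside, world axes, zero at the start; "torque": the same for the moment, N m; "gripper_width": finger opening in m; "grasp_force": force on a finger pad.
Only numpy, scipy, OpenCV 4.12 (cv2) and the standard library are available. Lean on these libraries where they do the work, as an engineer would, in place of code of your own. Each camera call takes 0.05 s, during which the arm holds its last target. There are 200 camera calls.

### The job

Roll the metal organ pipe along the soldering board, without lifting it, until the pale seam line is on top. Then lift it without turning it and lay it gently in the two V saddles of the wooden cradle, its body centred between them and the seam still on top, and swing the brass keeper bar across the pipe as far as it goes. Leave the cone and the jar where they are.

Things in the scene. Friction and masses are not known exactly. Their poses are not given: they have to be found in the camera images.
- pipe: the organ pipe, dull grey metal, 0.3 kg, lying on the board: round body 54 mm in diameter, 150 mm long, with a conical foot 68 mm long on one end. Origin on the axis, mid-body; x along the axis to the foot; z out through the seam (pale line between red-brown stripes, along the whole body): z up = seam on top. On the far side of it (-z), near the foot, is the mouth: black slot, bright patch
- board_top (a point): centre of the top face of the soldering board, a fixed pale slab 300 mm (x) by 370 mm (y), 20 mm thick, with a thin dark wooden frame flush around it; z up. The pipe lies on it with its axis 27 mm above this face, roughly along the board's x, and rolls along the board's y
- cradle: the fixed wooden cradle; origin on the table under the middle between its saddles, z up, x along the line of the saddles. Base 220 x 150 x 12 mm; two V saddles (90 degree V, each 18 mm long in x, 80 mm wide in y) stand at x = +45 and -45 mm, their tips 57 mm above the table; between them the base is clear
- cradle_seat (a point): where the middle of the pipe's body belongs: 60 mm above the table between the saddles, on the axis that a seated pipe has; x along that axis (the foot may point either way)
- keeper (a joint): angle of the brass keeper bar about its upright post, rad: 0 = parked, pointing to the cradle's -x, away from the saddles; pi/2 = at its stop, pointing to the cradle's -y, across a seated pipe and 6 mm above it. It grows counterclockwise seen from above and stays where it is left. The bar is 16 mm wide and 10 mm thick
- keeper_knob (a point): the middle of the upright black knob at the free end of the keeper bar: 18 mm in diameter, standing 34 mm high on the bar (17 mm above and below this point)
- keeper_pivot (a point): the axis of the keeper bar's post, at the height of the knob's middle; 88 mm from the knob; fixed to the cradle at x = -64, y = +56 mm
- cone: bystander: a grey metal cone standing on its wide end, 68 mm wide, 130 mm high; origin under its centre
- flux: bystander: amber jar with a blue cap, 52 mm wide, 75 mm high; origin under its centre
Not all that is in view belongs to the job. What is shaped like the pipe but orange or pink is not meant.

How it is judged:
By the outcome, as a careful person would: the job done as asked, in the order asked, and still so for the second after the job is handed in, with the robot touching nothing.
It also fails if it takes over 72 s, if anything falls off the work surface, if the arm or the gripper's body presses on something with over 40 N, if the wrist force passes 120 N, or if a joint passes its speed limit or range.

## Working session

There is one attempt and no reset: what is moved stays moved. The work goes in short steps, Python scripts to look and compute and a tool call to move; the robot and the scene stay as the last step left them, time stands still between calls to the robot, and variables do not carry over. Pictures are saved under pics/ and viewed, at most 10 in all, crops included, and the job is handed in when it is done.

Besides the shell and the picture viewer there is one more tool, called after ">>>" as name(argument=value, ...) on one line, values as JSON. send_rows: Moves the arm, as the interface text tells. Its arguments: {"type":"object","properties":{"moves":{"type":"array"}},"required":["moves"]}

```bash
ls; mkdir -p pics; cat > h.py <<'E'
import numpy as np, cv2
from scipy.spatial.transform import Rotation as R
from plant import read_state, camera, finish_job, silhouettes
def pose(c,st=None):
    if 'origin' in c:
        A=np.array(c['attitude'],float); 
        A=A if A.shape==(3,3) else R.from_euler('xyz',A,degrees=True).as_matrix()
        return A,np.array(c['origin'])
    Rt=R.from_euler('xyz',st['ee_rot'],degrees=True).as_matrix(); T=np.array(c['T_tool_cam'])
    return Rt@T[:3,:3], Rt@T[:3,3]+np.array(st['ee_pos'])
def ray(c,p,st=None):
    A,o=pose(c,st); p=np.array(p,float).reshape(-1,1,2)
    u=cv2.undistortPoints(p,np.array(c['mtx']),np.array(c['dist_coeffs'])).reshape(-1,2)
    return o,(A@np.c_[u,np.ones(len(u))].T).T
def onplane(c,p,z,st=None):
    o,d=ray(c,p,st); return o+d*((z-o[2])/d[:,2])[:,None]
def proj(c,P,st=None):
    A,o=pose(c,st); P=(np.array(P,float).reshape(-1,3)-o)@A
    return cv2.projectPoints(P,np.zeros(3),np.zeros(3),np.array(c['mtx']),np.array(c['dist_coeffs']))[0].reshape(-1,2)
def tri(l):
    A=0;b=0
    for o,d in l:
        d=d/np.linalg.norm(d);M=np.eye(3)-np.outer(d,d);A=A+M;b=b+M@o
    return np.linalg.solve(A,b)
def save(n,im): cv2.imwrite('pics/'+n,cv2.cvtColor(np.ascontiguousarray(im),cv2.COLOR_RGB2BGR))
E
python3 - <<'E'
from h import *
s=read_state();print(s)
for n in('top','side'):
    c=camera(n);save(n+'0.png',c['pixels']);print(n,c.get('origin'),c.get('attitude'),c['mtx'],c['dist_coeffs'])
    for k in('pipe','keeper_knob','cradle','cone','flux'):
        for r in silhouettes(c,k): print(k,round(r['confidence'],2),r['box'])
E
```

```text
pics
{'time': 0.0, 'q': array([-70.31366863,  30.77808412,  -0.25428384,  88.17197538,
         0.14988294,  61.15294434,  -4.07962661]), 'dq': array([-0.03246746,  0.05443841, -0.08022595,  0.06439675, -0.02861765,
        0.04309377,  0.09881844]), 'joint_torque': array([-1.10392197e-03, -5.83403385e+01,  1.04789749e+00, -2.59109259e+01,
        1.22443601e-02,  9.43719002e-03,  4.22303378e-05]), 'ee_pos': array([0.25874298, 0.595599  , 0.24439776]), 'ee_rot': array([-1.79897660e+02,  8.33578428e-03,  1.56525068e+02]), 'ft_force': array([-0.58333904,  0.44170387,  0.36562222]), 'torque': array([ 0.06332436, -0.05614758, -0.0062117 ]), 'grasp_force': 0.0, 'gripper_width': 0.08563334958219906}
top [ 0.36994214 -0.14958621  1.60751994] [-173.96913184    0.68983369  -88.8343617 ] [[466.24300471   0.         274.93284016]
 [  0.         466.24300471 211.31485384]
 [  0.           0.           1.        ]] [-0.04316053  0.          0.          0.          0.        ]
pipe 0.94 [288.3, 256.5, 321.8, 320.6]
pipe 0.86 [369.9, 210.5, 439.1, 252.6]
pipe 0.65 [294.6, 152.2, 311.2, 218.4]
keeper_knob 0.66 [137.9, 214.5, 146.1, 247.1]
cradle 0.94 [137.9, 175.7, 201.1, 249.8]
cone 0.86 [216.2, 131.0, 230.4, 157.6]
flux 0.46 [245.3, 131.0, 259.1, 149.4]
side [ 0.18898486 -0.62726726  0.89017757] [-142.67682647   -0.84615697  -32.35276364] [[382.17110807   0.         279.99319997]
 [  0.         382.17110807 204.65084894]
 [  0.           0.           1.        ]] [-0.09741277  0.          0.          0.          0.        ]
pipe 0.79 [292.3, 200.8, 366.2, 251.0]
pipe 0.78 [357.7, 313.4, 400.2, 419.9]
pipe 0.68 [171.1, 277.3, 265.3, 312.9]
keeper_knob 0.58 [173.6, 113.2, 208.3, 129.6]
cradle 0.69 [169.9, 116.5, 269.4, 169.4]
cradle 0.31 [293.1, 204.6, 364.9, 248.0]
cone 0.94 [305.4, 122.1, 323.8, 162.2]
cone 0.45 [237.7, 164.7, 417.0, 323.9]
flux 0.88 [330.1, 150.1, 345.3, 177.5]
```

View pics/top0.png

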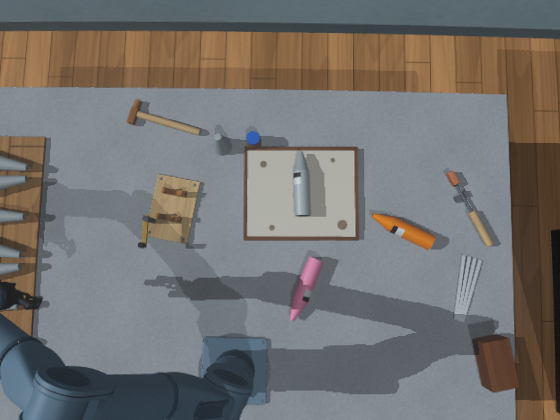

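View pics/side0.png

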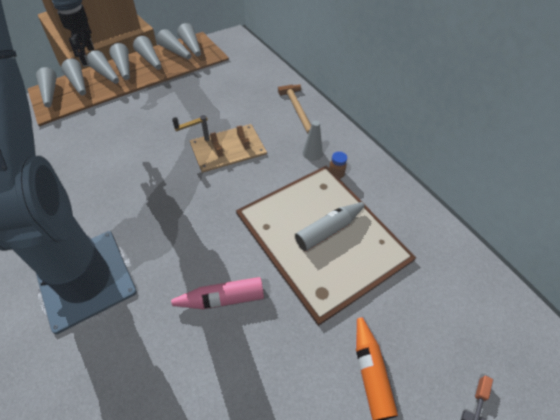

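Candidates for the pipe in the top view: grey on the board at (302,184), pink at (305,288), orange at (403,230), and grey pipes on the rack at far left, around (15,160) to (15,255). I choose the grey one on the board. Its foot points image-up (world +x), and the mouth shows near (297,175), so the seam is underneath. The cradle is at (172,210), with the keeper parked toward (142,244).

```bash
python3 - <<'E'
from h import *
s=read_state()
t=camera('top');d=camera('side')
a=cv2.resize(t['pixels'][130:260,120:370],None,fx=3.2,fy=3.2,interpolation=cv2.INTER_CUBIC);save('crop0.png',a)
def ax(c,k,sel,z):
    for r in silhouettes(c,k):
        b=r['box'];m=((b[0]+b[2])/2,(b[1]+b[3])/2)
        if np.hypot(m[0]-sel[0],m[1]-sel[1])<25:
            ys,xs=np.nonzero(r['region']);P=onplane(c,np.c_[xs,ys],z)[:,:2]
            u=P-P.mean(0);w,v=np.linalg.eigh(u.T@u);e=v[:,1]*np.sign(v[0,1]);q=u@e
            lo,hi=np.percentile(q,[.5,99.5]);print(k,'z',z,'mean',P.mean(0).round(4),'yaw',np.degrees(np.arctan2(e[1],e[0])).round(2),'len',(hi-lo).round(3),'body centre',(P.mean(0)+e*(lo+.075)).round(4),(m,))
            return
ax(t,'pipe',(302,184),.047);ax(d,'pipe',(329,226),.047)
for c,m in((t,(169,212)),(d,(219,143))):ax(c,'cradle',m,.03)
def cen(c,k,sel):
    for r in silhouettes(c,k):
        b=r['box'];m=((b[0]+b[2])/2,(b[1]+b[3])/2);print(k,m)
        return ray(c,[m])
# board corners in top view by eye; height check
for p in([246,148],[357,148],[358,240],[245,240]):print(onplane(t,[p],.02).round(3))
for k in('cone','flux'):
    A=cen(t,k,0);B=cen(d,k,0);print(k,tri([(A[0],A[1][0]),(B[0],B[1][0])]).round(3))
print('T',np.array(camera('wrist')['T_tool_cam']).round(3).tolist())
E
```

```text
pipe z 0.047 mean [ 0.6182 -0.2141] yaw 2.62 len 0.216 body centre [ 0.5952 -0.2151] ((302.20000000000005, 185.25),)
pipe z 0.047 mean [ 0.6129 -0.2155] yaw 3.91 len 0.226 body centre [ 0.5897 -0.2171] ((329.85, 224.5),)
cradle z 0.03 mean [0.5341 0.2279] yaw -21.44 len 0.266 body centre [0.4688 0.2536] ((169.05, 214.55),)
cradle z 0.03 mean [0.5226 0.2247] yaw -56.57 len 0.344 body centre [0.4495 0.3354] ((221.6, 141.6),)
[[ 0.757 -0.022  0.02 ]]
[[ 0.764 -0.408  0.02 ]]
[[ 0.445 -0.411  0.02 ]]
[[ 0.437 -0.027  0.02 ]]
cone (221.5, 144.95)
cone (313.6, 141.65)
cone [0.759 0.057 0.06 ]
flux (170.05, 211.15)
flux (338.1, 162.14999999999998)
flux [0.625 0.053 0.14 ]
T [[-0.001, -0.961, -0.276, 0.069], [1.0, -0.001, -0.0, -0.001], [0.0, -0.276, 0.961, -0.128], [0.0, 0.0, 0.0, 1.0]]
```

View pics/crop0.png

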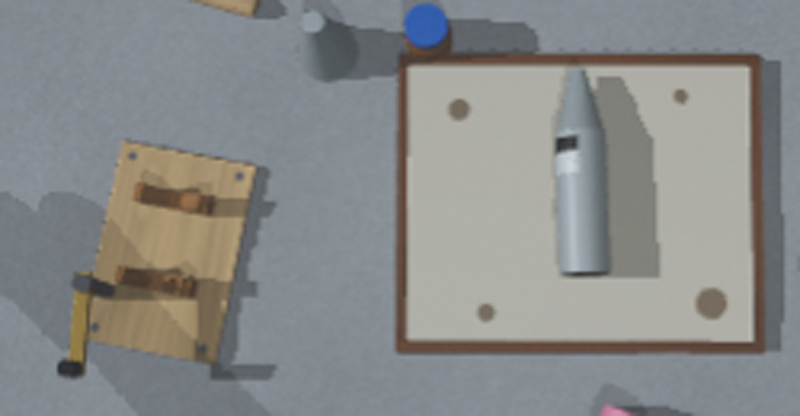

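The crop confirms the choice: a dull grey pipe with its mouth on top, turned about 35° toward +y. The seam is therefore below, and rolling about 144° toward +y, roughly 68 mm, should bring it up.

```bash
cat >> h.py <<'E'
def rel(p,yaw,s=None):
    s=s or read_state();Rt=R.from_euler('xyz',s['ee_rot'],degrees=True).as_matrix()
    sh=Rt.T@(np.array(p)-np.array(s['ee_pos']))*100
    rv=R.from_matrix(Rt.T@R.from_euler('xyz',[180,0,yaw],degrees=True).as_matrix()).as_rotvec()
    print('t',round(s['time'],2),'turn',rv.round(3),'shift cm',sh.round(2))
E
python3 -c "
from h import *
rel([.595,-.215,.25],3)"
```

```text
t 1.15 turn [0.    0.    2.679] shift cm [-63.14 -61.02  -0.47]
```

>>> send_rows(moves=[[0,0,2.68,-63,-61,-1,1],[0,0,2.68,-63,-61,-1,1],[0,0,2.68,-63,-61,-1,1],[0,0,2.68,-63,-61,-1,1],[0,0,2.68,-63,-61,-1,1],[0,0,2.68,-63,-61,-1,1],[0,0,2.68,-63,-61,-1,1],[0,0,2.68,-63,-61,-1,1],[0,0,2.68,-63,-61,-1,1]])

```text
time: 2.05
ee_pos: [0.4313, 0.1785, 0.2509]
ee_rot: [180.0, -0.1, 78.8]
ft_force: [1.4, 0.9, -0.5]
gripper_width: 0.0854
grasp_force: 0.0
```

```bash
python3 - <<'E'
from h import *
s=read_state();c=camera('wrist');save('w1.png',c['pixels'])
np.savez('w1.npz',p=s['ee_pos'],r=s['ee_rot'])
for k in('cradle','keeper_knob'):
    for r in silhouettes(c,k):print(k,r['confidence'],r['box'])
rel([.595,-.215,.25],3)
E
```

```text
cradle 0.6 [208.6, 34.9, 467.9, 184.9]
keeper_knob 0.8 [208.4, 37.2, 350.3, 80.5]
t 2.2 turn [ 1.000e-03 -1.000e-03  1.323e+00] shift cm [-35.3   23.62   0.11]
```

>>> send_rows(moves=[[0,0,1.32,-35.3,23.6,0,1],[0,0,1.32,-35.3,23.6,0,1],[0,0,1.32,-35.3,23.6,0,1],[0,0,1.32,-35.3,23.6,0,1],[0,0,1.32,-35.3,23.6,0,1],[0,0,1.32,-35.3,23.6,0,1],[0,0,1.32,-35.3,23.6,0,1],[0,0,1.32,-35.3,23.6,0,1],[0,0,1.32,-35.3,23.6,0,1],[0,0,1.32,-35.3,23.6,0,1],[0,0,1.32,-35.3,23.6,0,1]])

```text
time: 3.3
ee_pos: [0.5966, -0.2093, 0.2497]
ee_rot: [-179.9, 0.1, 3.7]
ft_force: [0.1, 0.8, -0.7]
gripper_width: 0.085
grasp_force: 0.0
```

```bash
cat >> h.py <<'E'
def pipefit(c,r,s,z=.047):
    """axis of the pipe: silhouette midline in the picture cut by plane z"""
    ys,xs=np.nonzero(r['region']);P=onplane(c,np.c_[xs,ys],z,s)[:,:2]
    (cx,cy),(w,h),a=cv2.minAreaRect((P*1000).astype(np.float32))
    u=P-P.mean(0);_,v=np.linalg.eigh(u.T@u);e=v[:,1]*np.sign(v[0,1]);q=u@e
    bins=np.linspace(q.min(),q.max(),23);n=np.array([-e[1],e[0]]);t=u@n;L=[]
    for i in range(22):
        m=(q>=bins[i])&(q<bins[i+1]);L.append([(bins[i]+bins[i+1])/2,(t[m].min()+t[m].max())/2,np.ptp(t[m])])
    L=np.array(L);k=L[:,2]>.85*np.median(L[:,2]);f=np.polyfit(L[k,0],L[k,1],1)
    yaw=np.degrees(np.arctan2(e[1],e[0])+f[0])
    return P.mean(0)+e*(q.min()+.075)+n*np.polyval(f,q.min()+.075),yaw,np.ptp(q),L[k,2].mean(),P.mean(0)+e*q.min(),P.mean(0)+e*q.max()
E
python3 - <<'E'
from h import *
s=read_state();c=camera('wrist');save('w2.png',c['pixels']);print(s['ee_pos'],s['ee_rot'],s['q'])
for r in silhouettes(c,'pipe'):
    print(r['confidence'],r['box']);print(pipefit(c,r,s))
for n in('top','side'):
    c=camera(n)
    for r in silhouettes(c,'pipe'):
        f=pipefit(c,r,None)
        if abs(f[0][0]-.595)<.05 and abs(f[0][1]+.215)<.05: print(n,f)
E
```

```text
[ 0.59660479 -0.20926788  0.24969376] [-1.79938094e+02  5.38127753e-02  3.73146065e+00] [-14.08685911  34.8000285   43.97490547  92.57880339 -26.31230753
  63.51430225 -49.4967057 ]
0.95 [265.0, 42.2, 318.7, 262.0]
(array([ 0.5858811 , -0.21886948]), np.float64(2.5425916072039003), np.float64(0.23187964619571966), np.float64(0.05416629787410862), array([ 0.51095651, -0.22223252]), array([ 0.74259405, -0.21163915]))
0.91 [475.0, 242.3, 559.9, 316.3]
(array([ 0.5001188 , -0.52789107]), np.float64(61.79672655474907), np.float64(0.1711014537407601), np.float64(0.046884428693161735), array([ 0.46254511, -0.59281385]), array([ 0.54562589, -0.44323681]))
0.76 [289.2, 334.7, 333.6, 355.8]
(array([ 0.40593311, -0.30499507]), np.float64(-81.48185628071754), np.float64(0.05414896927614986), np.float64(0.023697653648800377), array([ 0.39368481, -0.23098692]), array([ 0.40146165, -0.28457453]))Traceback (most recent call last):
  File "<stdin>", line 8, in <module>
  File "h.py", line 38, in pipefit
    m=(q>=bins[i])&(q<bins[i+1]);L.append([(bins[i]+bins[i+1])/2,(t[m].min()+t[m].max())/2,np.ptp(t[m])])
                                                                  ~~~~~~~~^^
    return umr_minimum(a, axis, None, out, keepdims, initial, where)
ValueError: zero-size array to reduction operation minimum which has no identity
```

View pics/w2.png

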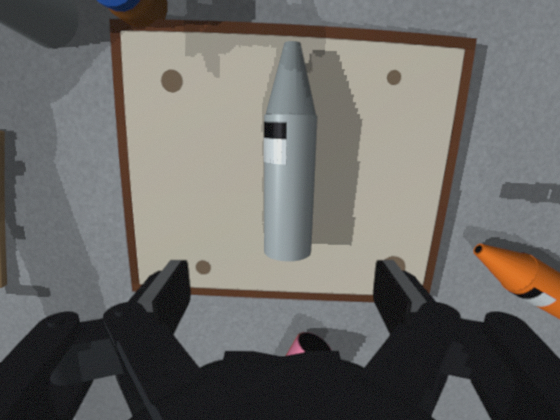

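The wrist view shows the pipe at (265–319, 42–262), foot up, with the mouth's black slot at (275,130) and bright patch at (275,150) on the left (+y) side. The midline width of 54 mm at z = 0.047 fits the stated height. The jar and cone are clear of it at the top left.

```bash
python3 - <<'E'
from h import *
rel([.606,-.217,.12],2.7)
rel([.606,-.217,.038],2.7)
E
```

```text
t 3.5 turn [-0.001 -0.     0.018] shift cm [ 0.89  0.92 13.04]
t 3.5 turn [-0.001 -0.     0.018] shift cm [ 0.89  0.93 21.24]
```

>>> send_rows(moves=[[0,0,0.018,0.9,0.9,5,0.6],[0,0,0.018,0.9,0.9,9,0.6],[0,0,0.018,0.9,0.9,12,0.6],[0,0,0.018,0.9,0.9,14,0.6],[0,0,0.018,0.9,0.9,16,0.6],[0,0,0.018,0.9,0.9,17.5,0.6],[0,0,0.018,0.9,0.9,19,0.6],[0,0,0.018,0.9,0.9,20,0.6],[0,0,0.018,0.9,0.9,20.7,0.6],[0,0,0.018,0.9,0.9,21.2,0.6],[0,0,0.018,0.9,0.9,21.2,0.6]])

```text
time: 4.6
ee_pos: [0.6057, -0.2191, 0.0381]
ee_rot: [-180.0, 0.0, 2.5]
ft_force: [0.6, -0.7, -0.1]
gripper_width: 0.0683
grasp_force: 0.0
```

>>> send_rows(moves=[[0,0,0,0,-0.4,0,0.6],[0,0,0,0,-0.8,0,0.6],[0,0,0,0,-1.2,0,0.6],[0,0,0,0,-1.6,0,0.6],[0,0,0,0,-2.1,0,0.6],[0,0,0,0,-2.6,0,0.6],[0,0,0,0,-3.1,0,0.6],[0,0,0,0,-3.6,0,0.6],[0,0,0,0,-4.0,0,0.6],[0,0,0,0,-4.4,0,0.6],[0,0,0,0,-4.7,0,0.6],[0,0,0,0,-4.9,0,0.6]])

```text
time: 5.8
ee_pos: [0.6037, -0.1699, 0.0384]
ee_rot: [-180.0, 0.0, 2.5]
ft_force: [0.5, 0.4, 0.4]
gripper_width: 0.0684
grasp_force: 0.0
```

>>> send_rows(moves=[[0,0,0,0,-0.2,0,0.6],[0,0,0,0,-0.3,0,0.6],[0,0,0,0,-0.3,0,0.6],[0,0,0,0,-0.3,0,0.6]])

```text
time: 6.2
ee_pos: [0.6035, -0.1674, 0.0384]
ee_rot: [180.0, -0.0, 2.5]
ft_force: [-0.3, 0.1, -0.6]
gripper_width: 0.0685
grasp_force: 0.0
```

```bash
python3 - <<'E'
from h import *
s=read_state();c=camera('wrist');print(s['ee_pos'],s['ee_rot'])
t=camera('top')
a=cv2.resize(t['pixels'][140:240,240:340],(600,600),interpolation=cv2.INTER_CUBIC)
w=cv2.resize(c['pixels'],(200,150))
save('w3.png',c['pixels']);save('t3.png',a)
for r in silhouettes(t,'pipe'):
    if 270<r['box'][0]<320 and r['box'][3]<240: print(r['confidence'],r['box'],pipefit(t,r,None))
E
```

```text
[ 0.60351599 -0.16735338  0.03844892] [ 1.79994010e+02 -2.05164701e-03  2.50192984e+00]
0.49 [280.2, 196.0, 298.2, 215.5] (array([ 0.58726447, -0.18414981]), np.float64(-10.849834593784227), np.float64(0.08282911795381873), np.float64(0.049140920831537545), array([ 0.51434826, -0.16582862]), array([ 0.59307883, -0.19156109]))
```

View pics/w3.png

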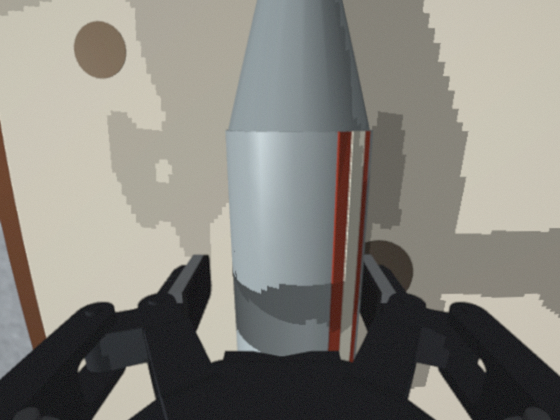

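The seam is now in view on the right (-y) side: stripes at columns 345 and 367, seam about 356, with the body spanning 228–370 at row 140. About 50° of roll is left, so I'll fit the axis and seam angle from the rays.

```bash
cat >> h.py <<'E'
from scipy.optimize import least_squares
def seamfit(c,s,rows,x0=.6,y0=-.19,z0=.047,fitz=True,verbose=True):
    """pipe axis (y,yaw,z at x0) from edge rays, seam angle from red stripes (deg, + toward world +y of top)"""
    rs=[r for r in silhouettes(c,'pipe')];r=max(rs,key=lambda r:r['region'].sum());reg=r['region']
    im=c['pixels'].astype(int);E=[];S=[]
    for v in rows:
        xs=np.nonzero(reg[v])[0]
        if len(xs)<30: continue
        E+=[[xs.min()-.5+.5,v],[xs.max()+.5,v]]
        p=im[v];red=(p[:,0]-p[:,1]>45)&(p[:,0]>p[:,2]+45);i=np.nonzero(red)[0];i=i[(i>=xs.min()-3)&(i<=xs.max()+3)]
        if len(i)<2: continue
        g=np.split(i,np.nonzero(np.diff(i)>1)[0]+1);g=[k for k in g if len(k)>=1]
        if len(g)>=2: 
            S.append([[g[0].mean(),v],[g[-1].mean(),v]])
    o,d=ray(c,E,s);d/=np.linalg.norm(d,axis=1)[:,None]
    def res(q):
        a=np.array([np.cos(q[1]),np.sin(q[1]),0]);p=np.array([x0,q[0],q[2] if fitz else z0])
        n=np.cross(d,a);n/=np.linalg.norm(n,axis=1)[:,None]
        out=(np.abs(n@(o-p))-.027)*1000
        return np.r_[out,0 if not fitz else (q[2]-z0)*100]
    f=least_squares(res,[y0,0.04,z0],loss='soft_l1');q=f.x
    a=np.array([np.cos(q[1]),np.sin(q[1]),0]);p=np.array([x0,q[0],q[2] if fitz else z0]);n=np.array([-a[1],a[0],0])
    def ang(px):
        o,d=ray(c,px,s);th=[]
        for k in d:
            k=k/np.linalg.norm(k);A=k-(k@a)*a;B=(o-p)-((o-p)@a)*a
            aa,bb,cc=A@A,2*A@B,B@B-.027**2;D=max(bb*bb-4*aa*cc,0);t=(-bb-np.sqrt(D))/2/aa;h=B+t*A
            th.append(np.degrees(np.arctan2(h@n,h[2])))
        return np.array(th)
    S=np.array(S)
    if len(S):
        A1=ang(S[:,0]);A2=ang(S[:,1]);print('stripes',np.median(A1).round(1),np.median(A2).round(1),'seam',np.median((A1+A2)/2).round(2),'std',((A1+A2)/2).std().round(2),len(S))
    print('axis y',q[0].round(4),'yaw',np.degrees(q[1]).round(2),'z',q[2].round(4),'rms mm',np.sqrt((f.fun[:-1]**2).mean()).round(2))
    return q,r
E
python3 - <<'E'
from h import *
s=read_state();c=camera('wrist');q,r=seamfit(c,s,range(136,236,5));print(r['box'],r['confidence'])
q,r=seamfit(c,s,range(136,236,5),fitz=False)
E
```

```text
stripes -24.5 -55.3 seam -40.06 std 0.58 10
axis y -0.1754 yaw 2.62 z 0.0454 rms mm 0.18
[227.5, 0.0, 371.7, 362.8] 0.82
stripes -23.9 -53.3 seam -38.78 std 0.56 10
axis y -0.1753 yaw 2.66 z 0.047 rms mm 0.41
```

>>> send_rows(moves=[[0,0,0,0,-0.3,0,0.6],[0,0,0,0,-0.6,0,0.6],[0,0,0,0,-0.9,0,0.6],[0,0,0,0,-1.2,0,0.6],[0,0,0,0,-1.45,0,0.6],[0,0,0,0,-1.65,0,0.6],[0,0,0,0,-1.8,0,0.6],[0,0,0,0,-1.85,0,0.6],[0,0,0,0,-1.85,0,0.6],[0,0,0,0,-1.85,0,0.6]])

```text
time: 7.5
ee_pos: [0.6027, -0.1489, 0.0384]
ee_rot: [180.0, -0.0, 2.5]
ft_force: [-0.6, 0.7, -0.2]
gripper_width: 0.0687
grasp_force: 0.0
```

```bash
python3 - <<'E'
from h import *
s=read_state();c=camera('wrist');save('w4.png',c['pixels'])
for z in(True,False):q,r=seamfit(c,s,range(136,236,5),fitz=z,y0=-.16)
print(s['ee_pos'])
E
```

```text
stripes 11.9 -11.4 seam 0.2 std 0.24 20
axis y -0.1571 yaw 3.14 z 0.0459 rms mm 0.21
stripes 11.8 -11.2 seam 0.25 std 0.23 20
axis y -0.1571 yaw 3.15 z 0.047 rms mm 0.32
[ 0.60271254 -0.14889417  0.03844751]
```

>>> send_rows(moves=[[0,0,-0.01,0,0.2,0,0.6],[0,0,-0.01,0,0.5,0,0.6],[0,0,-0.01,0,0.7,0,0.6],[0,0,-0.01,0,0.8,0,0.6],[0,0,-0.01,0,0.82,0,0.6],[0,0,-0.01,0,0.82,0,0.6]])

```text
time: 8.25
ee_pos: [0.6031, -0.157, 0.0384]
ee_rot: [-180.0, 0.0, 3.1]
ft_force: [0.6, -0.6, 0.2]
gripper_width: 0.0683
grasp_force: 0.0
```

```bash
python3 - <<'E'
from h import *
s=read_state();c=camera('wrist');save('w5.png',c['pixels'])
q,r=seamfit(c,s,range(136,236,5),y0=-.16)
print(s['ee_pos'],s['ee_rot'][2])
p=c['pixels'].astype(int);red=(p[:,:,0]-p[:,:,1]>45)&(p[:,:,0]>p[:,:,2]+45)&r['region']
ys,xs=np.nonzero(red);k=ys.argsort()[:6];print(xs[k],ys[k])
print('body end x',onplane(c,np.c_[xs[k],ys[k]],.0735,s)[:,:2].mean(0))
E
```

```text
stripes 12.1 -11.1 seam 0.6 std 0.1 20
axis y -0.1569 yaw 2.81 z 0.0462 rms mm 0.14
[ 0.60306811 -0.1569578   0.03841929] 3.082052491135792
[251 252 253 254 255 256] [132 132 132 132 132 132]
body end x [ 0.66967277 -0.14659199]
```

View pics/w5.png

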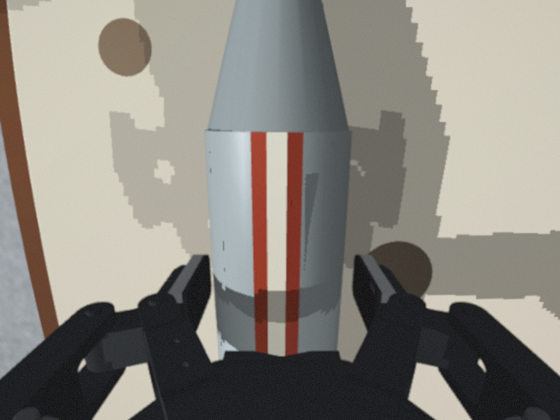

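The view shows the seam centred on top, pale at column 278 between stripes at 258 and 295. The body ends at row 132 and the fingers straddle evenly. Next I'll close on it.

>>> send_rows(moves=[[0,0,0,0,0,-0.3,0.6],[0,0,0,0,0,-0.3,0.5],[0,0,0,0,0,-0.3,0.4],[0,0,0,0,0,-0.3,0.3],[0,0,0,0,0,-0.3,0.2],[0,0,0,0,0,-0.3,0.1],[0,0,0,0,0,-0.3,0.0],[0,0,0,0,0,-0.3,0.0],[0,0,0,0,0,-0.3,0.0]])

```text
time: 9.25
ee_pos: [0.6032, -0.1569, 0.0418]
ee_rot: [-180.0, -0.0, 3.1]
ft_force: [-1.3, 1.5, 5.2]
gripper_width: 0.0526
grasp_force: 62.2
```

```bash
python3 - <<'E'
from h import *
s=read_state();c=camera('wrist')
q,r=seamfit(c,s,range(136,226,5),y0=-.16)
print(s['ee_pos'],s['ee_rot'],s['gripper_width'],s['grasp_force'])
p=c['pixels'].astype(int);red=(p[:,:,0]-p[:,:,1]>45)&(p[:,:,0]>p[:,:,2]+45)&r['region']
ys,xs=np.nonzero(red);k=ys.argsort()[:6];print(xs[k],ys[k])
print('body end x',onplane(c,np.c_[xs[k],ys[k]],.0735,s)[:,:2].mean(0))
E
```

```text
stripes 8.6 -14.8 seam -3.13 std 0.21 18
axis y -0.1585 yaw 2.87 z 0.0462 rms mm 0.15
[ 0.60315498 -0.15689274  0.04180094] [-1.79982549e+02 -1.23757999e-02  3.07859370e+00] 0.05264041447472259 62.20702886581421
[263 264 265 266 267 268] [132 132 132 132 132 132]
body end x [ 0.66980582 -0.14985409]
```

Closing rolled the pipe 1.6 mm, leaving the seam at -3.1°. I'll open slightly, shift +1.5 mm in y and close again so it rolls back.

>>> send_rows(moves=[[0,0,0,0,0,0,0.35],[0,0,0,0,0,0,0.4],[0,0,0,0,0,0,0.4],[0,0,0,0,-0.1,0,0.4],[0,0,0,0,-0.15,0,0.4],[0,0,0,0,-0.15,0,0.35],[0,0,0,0,-0.15,0,0.3],[0,0,0,0,-0.15,0,0.25],[0,0,0,0,-0.15,0,0.15],[0,0,0,0,-0.15,0,0.0],[0,0,0,0,-0.15,0,0.0],[0,0,0,0,-0.15,0,0.0]])

```text
time: 10.55
ee_pos: [0.603, -0.1555, 0.0419]
ee_rot: [-180.0, -0.0, 3.1]
ft_force: [-2.2, 0.0, 5.5]
gripper_width: 0.0523
grasp_force: 62.2
```

```bash
python3 - <<'E'
from h import *
s=read_state();c=camera('wrist')
q,r=seamfit(c,s,range(136,226,5),y0=-.16)
print(s['ee_pos'],s['ee_rot'],s['gripper_width'],s['grasp_force'])
# cradle from first wrist shot: view crop + knob etc
rel([.603,-.155,.20],3)
E
```

```text
stripes 11.6 -11.5 seam 0.06 std 0.17 18
axis y -0.1574 yaw 3.11 z 0.046 rms mm 0.15
[ 0.60303057 -0.15546573  0.04186918] [-1.79984266e+02 -1.07430480e-02  3.07382499e+00] 0.05234871595818796 62.17281460762024
t 10.65 turn [-0.    -0.     0.001] shift cm [  0.    -0.06 -15.81]
```

View pics/w1.png

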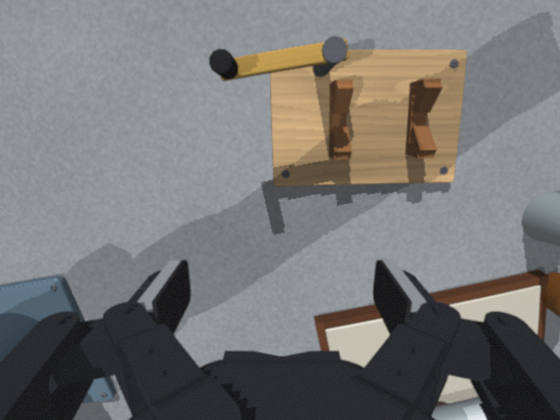

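The re-closed grip has the seam at 0.06°. The wrist shot w1 shows the cradle: base corners (466,51), (455,186) and (274,186), post top (335,48), knob (222,63), saddles at columns 342 and 424. I'll lift while fitting its pose.

>>> send_rows(moves=[[0,0,0,0,0,-0.5,0],[0,0,0,0,0,-1.5,0],[0,0,0,0,0,-3,0],[0,0,0,0,0,-5,0],[0,0,0,0,0,-8,0],[0,0,0,0,0,-11,0],[0,0,0,0,0,-14,0],[0,0,0,0,0,-17,0],[0,0,0,0,0,-19,0],[0,0,0,0,0,-20,0]])

```text
time: 11.65
ee_pos: [0.6037, -0.156, 0.2445]
ee_rot: [180.0, -0.2, 3.1]
ft_force: [0.2, 0.0, -3.7]
gripper_width: 0.0527
grasp_force: 63.5
```

```bash
cat >> h.py <<'E'
def sub(im,pts,w=4):
    g=cv2.cvtColor(im,cv2.COLOR_RGB2GRAY)
    return cv2.cornerSubPix(g,np.array(pts,np.float32).reshape(-1,1,2),(w,w),(-1,-1),(3,50,.01)).reshape(-1,2)
def cradlefit(obs,extra=0):
    """obs: list of (cam,state,model pts mm,pixels)"""
    def w(q,P):
        P=np.array(P)/1000;c,s=np.cos(q[2]),np.sin(q[2]);return np.c_[q[0]+c*P[:,0]-s*P[:,1],q[1]+s*P[:,0]+c*P[:,1],P[:,2]]
    f=least_squares(lambda q:np.concatenate([(proj(c,w(q,P),s)-p).ravel() for c,s,P,p in obs]),[.53,.21,-.25],loss='soft_l1')
    for c,s,P,p in obs: print((proj(c,w(f.x,P),s)-p).round(1).tolist())
    print('cradle',f.x[:2].round(4),'yaw',np.degrees(f.x[2]).round(2));return f.x
E
python3 - <<'E'
from h import *
s=read_state();print(s['ee_pos'],s['ee_rot'])
t=camera('top');d=camera('side');c=camera('wrist')
n=np.load('w1.npz');s1={'ee_pos':n['p'],'ee_rot':n['r']}
w1=cv2.cvtColor(cv2.imread('pics/w1.png'),cv2.COLOR_BGR2RGB);t0=cv2.cvtColor(cv2.imread('pics/top0.png'),cv2.COLOR_BGR2RGB)
P=[[110,75,12],[110,-75,12],[-110,-75,12]]
pw=sub(w1,[[466,51],[455,185],[274,186]],5);pt=sub(t0,[[159.1,174.4],[200,181.9],[186.6,242.5]],3);print(pw.round(1).tolist(),pt.round(1).tolist())
for o in([(c,s1,P,pw)],[(t,None,P,pt)],[(c,s1,P,pw),(t,None,P,pt)]):q=cradlefit(o)
# heights: knob, from w1 and top
A=ray(c,[[222,63]],s1);B=ray(t,[[141.3,244.7]]);print('knob top',tri([(A[0],A[1][0]),(B[0],B[1][0])]).round(4))
A=ray(c,[[335,46]],s1);B=ray(t,[[149,217]]);print('post top',tri([(A[0],A[1][0]),(B[0],B[1][0])]).round(4))
q0,r=seamfit(c,s,range(136,226,5),y0=-.157,z0=.247)
rel([.50,.05,.26],-14)
E
```

```text
[ 0.60367013 -0.15598249  0.24445724] [179.96148522  -0.20475278   3.05786355]
[[466.0, 51.0], [450.29998779296875, 181.8000030517578], [274.0, 186.0]] [[161.6999969482422, 177.0], [199.5, 181.39999389648438], [185.0, 243.1999969482422]]
[[0.2, -1.0], [1.5, 1.4], [-3.4, 0.2]]
cradle [0.5407 0.2301] yaw -10.15
[[-3.1, -4.1], [0.7, 0.5], [0.4, 0.6]]
cradle [0.5426 0.23  ] yaw -11.28
[[0.3, -0.8], [1.4, 1.6], [-3.5, 0.1]]
[[-3.8, -3.3], [0.1, 0.5], [1.0, 0.9]]
cradle [0.5407 0.2301] yaw -10.22
knob top [0.4105 0.298  0.1214]
post top [0.5117 0.3067 0.0303]
stripes 11.3 -11.9 seam -0.35 std 0.25 18
axis y -0.158 yaw 3.33 z 0.2491 rms mm 0.18
t 11.85 turn [-0.     0.001  0.298] shift cm [ -9.12 -21.03  -1.91]
```

>>> send_rows(moves=[[0,0,0.06,-1,-3,-0.3,0],[0,0,0.12,-2,-7,-0.6,0],[0,0,0.18,-3,-11,-0.6,0],[0,0,0.23,-3.8,-15,-0.6,0],[0,0,0.23,-4.4,-18.5,-0.6,0],[0,0,0.23,-4.5,-20.5,-0.6,0],[0,0,0.23,-4.5,-21.4,-0.6,0],[0,0,0.23,-4.5,-21.4,-0.6,0],[0,0,0.23,-4.5,-21.4,-0.6,0],[0,0,0.23,-4.5,-21.4,-0.6,0]])

```text
time: 12.85
ee_pos: [0.5466, 0.0538, 0.2474]
ee_rot: [179.9, -0.0, -10.3]
ft_force: [-0.6, -0.2, -3.6]
gripper_width: 0.0522
grasp_force: 64.1
```

```bash
python3 - <<'E'
from h import *
s=read_state();c=camera('wrist');save('w6.png',c['pixels']);np.savez('w6.npz',p=s['ee_pos'],r=s['ee_rot']);print(s['ee_pos'],s['ee_rot'],s['dq'].round(1))
q=[.541,.230,np.radians(-10.3)];P=np.array([[110,75,12],[110,-75,12],[-110,-75,12],[-110,75,12],[54,40,57],[54,-40,57],[-54,40,57],[-54,-40,57],[-64,56,137],[-152,56,137]])/1e3
W=np.c_[q[0]+np.cos(q[2])*P[:,0]-np.sin(q[2])*P[:,1],q[1]+np.sin(q[2])*P[:,0]+np.cos(q[2])*P[:,1],P[:,2]]
pp=proj(c,W,s);print(pp.round(0).tolist())
x0,y0=np.maximum(pp.min(0)-20,0).astype(int);x1,y1=(pp.max(0)+20).astype(int)
a=c['pixels'][y0:y1,x0:x1];f=min(800/a.shape[1],600/a.shape[0],3);save('w6c.png',cv2.resize(a,None,fx=f,fy=f,interpolation=cv2.INTER_CUBIC));print(x0,y0,f)
E
```

```text
[0.54664198 0.05377756 0.24742166] [ 1.79949380e+02 -1.53206886e-02 -1.02574544e+01] [-0.1 -0.  -0.2 -0.2 -0.1  0.  -0.1]
[[66.0, 122.0], [194.0, 119.0], [207.0, 293.0], [96.0, 291.0], [79.0, 176.0], [153.0, 175.0], [95.0, 269.0], [163.0, 270.0], [34.0, 317.0], [56.0, 391.0]]
14 99 1.9292604501607717
```

View pics/w6c.png

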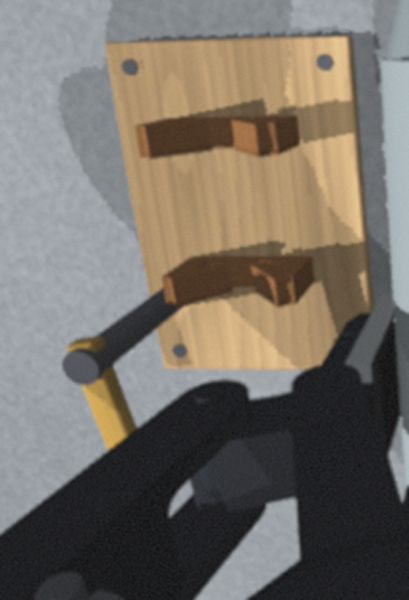

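The crop shows the cradle base corners at (107,43), (350,37) and (163,369), with saddle left tips at about (138–142,125–157) and (165–170,278–303). The post top is at (82,366). I'll fit these together with the other views.

```bash
python3 - <<'E'
from h import *
s=read_state();c=camera('wrist');t=camera('top')
cv=lambda L:np.array(L)/1.92926+[14,99]
n=np.load('w1.npz');s1={'ee_pos':n['p'],'ee_rot':n['r']}
B=[[110,75,12],[110,-75,12],[-110,75,12]];pb=cv([[107,43],[350,37],[163,369]])
T=[[54,40,57],[36,40,57],[-36,40,57],[-54,40,57]];pt=cv([[138,125],[142,157],[165,278],[170,303]])
print('base6');q=cradlefit([(c,s,B,pb)])
print('tips6');cradlefit([(c,s,T,pt)])
Bw=[[110,75,12],[110,-75,12],[-110,-75,12]];pw=np.array([[466,51],[455,185],[274,186]])
print('base1');cradlefit([(c,s1,Bw,pw)])
ptop=np.array([[159.1,174.4],[200,181.9],[186.6,242.5]])
print('base top');cradlefit([(t,None,Bw,ptop)])
print('all');q=cradlefit([(c,s,B,pb),(c,s1,Bw,pw),(t,None,Bw,ptop)])
# which height do the tips have? for each tip pixel and model xy
for h in (30,40,50,57):
    P=np.array(T)*1.0;P[:,2]=h;co,si=np.cos(q[2]),np.sin(q[2]);W=np.c_[q[0]+(co*P[:,0]-si*P[:,1])/1e3,q[1]+(si*P[:,0]+co*P[:,1])/1e3,P[:,2]/1e3]
    print(h,(proj(c,W,s)-pt).round(1).tolist())
E
```

```text
base6
[[-1.0, -0.4], [0.7, 0.0], [0.1, 0.6]]
cradle [0.5413 0.2271] yaw -10.17
tips6
[[-0.3, -0.9], [0.4, -0.5], [-0.1, 0.4], [0.0, 2.2]]
cradle [0.5529 0.218 ] yaw -9.7
base1
[[3.1, 0.0], [-0.6, -1.0], [-0.5, 1.0]]
cradle [0.5437 0.2289] yaw -10.14
base top
[[-0.6, -0.8], [0.3, -0.2], [0.2, 1.4]]
cradle [0.5415 0.2276] yaw -10.08
all
[[-2.0, -0.4], [-0.4, -0.6], [-0.2, 0.5]]
[[1.3, 0.9], [-1.8, -0.2], [-1.7, 2.5]]
[[-0.7, -0.9], [0.2, -0.4], [0.2, 1.2]]
cradle [0.5418 0.2278] yaw -9.93
30 [[9.2, 7.0], [9.6, 6.0], [7.5, 1.6], [7.3, 2.3]]
40 [[4.1, 8.4], [4.6, 7.8], [3.1, 4.8], [3.1, 5.8]]
50 [[-1.3, 10.0], [-0.6, 9.7], [-1.5, 8.2], [-1.4, 9.4]]
57 [[-5.2, 11.1], [-4.4, 11.1], [-4.9, 10.6], [-4.7, 12.1]]
```

The base fits agree across views at about (0.542, 0.229), yaw -10.1°. The saddle tips do not fit the base centre, because the base is not centred on the origin (which lies between the saddles). I'll fit the saddles directly by segmenting the brown and matching a projected V model, correcting the 1.7 mm wrist camera bias seen when gripping.

```bash
cat > fit.py <<'E'
from h import *
from scipy.optimize import minimize
import h
_p=h.pose
def pose2(c,st=None):
    if st is not None and 'T_tool_cam' in c:
        c=dict(c);T=np.array(c['T_tool_cam']).copy();T[1,3]-=.0017;c['T_tool_cam']=T
    return _p(c,st)
h.pose=pose2
def toW(q,P):
    P=np.array(P,float)/1000;co,si=np.cos(q[2]),np.sin(q[2]);return np.c_[q[0]+co*P[:,0]-si*P[:,1],q[1]+si*P[:,0]+co*P[:,1],P[:,2]]
U=4
def model(c,s,q,box):
    x0,y0,x1,y1=box;m=np.zeros(((y1-y0)*U,(x1-x0)*U),np.uint8)
    for xc in(45,-45):
        for sg in(1,-1):
            yz=[(0,12),(0,21.8),(sg*35.2,57),(sg*40,57),(sg*40,12)]
            # V half: split into convex quads
            for poly in([(0,12),(0,21.8),(sg*40,21.8),(sg*40,12)],[(0,21.8),(sg*35.2,57),(sg*40,57),(sg*40,21.8)]):
                P=[(xc+dx,y,z) for dx in(-9,9) for y,z in poly]
                p=(h.proj(c,toW(q,P),s)-[x0-.5,y0-.5])*U
                cv2.fillConvexPoly(m,cv2.convexHull(p.astype(np.float32)).round().astype(np.int32),1)
    return cv2.resize(m.astype(np.float32),(x1-x0,y1-y0),interpolation=cv2.INTER_AREA)
def seg(im,box):
    x0,y0,x1,y1=box;a=cv2.cvtColor(np.ascontiguousarray(im[y0:y1,x0:x1]),cv2.COLOR_RGB2HSV).astype(int);return a
E
python3 - <<'E'
from fit import *
ld=lambda f:cv2.cvtColor(cv2.imread('pics/'+f),cv2.COLOR_BGR2RGB)
c=camera('wrist');t=camera('top')
S={}
for k in('w1','w6'):
    n=np.load(k+'.npz');S[k]={'ee_pos':n['p'],'ee_rot':n['r']}
w1,w6,t0=ld('w1.png'),ld('w6.png'),ld('top0.png')
for nm,im,pts in(('w6',w6,[(90,172),(105,170),(145,168),(160,172),(104,250),(120,240),(162,240),(100,140),(120,200),(150,160),(150,230)]),('w1',w1,[(342,100),(342,152),(424,100),(424,140),(380,120),(440,100)])):
    a=cv2.cvtColor(im,cv2.COLOR_RGB2HSV);print(nm,[(p,a[p[1],p[0]].tolist()) for p in pts])
obs=[]
for nm,im,cc,s,box in(('w6',w6,c,S['w6'],(72,130,190,265)),('w1',w1,c,S['w1'],(322,70,456,172)),('top',t0,t,None,(155,180,192,232))):
    a=seg(im,box);m=((a[:,:,1]>150)&(a[:,:,0]<14)).astype(np.float32);obs.append((cc,s,m,box));print(nm,m.sum())
def cost(q,o):
    r=0
    for cc,s,m,box in o:
        M=model(cc,s,q,box);r+=1-np.minimum(M,m).sum()/np.maximum(M,m).sum()
    return r/len(o)
for o in(obs[:1],obs[1:2],obs[2:],obs[:2]):
    f=minimize(cost,[.553,.219,np.radians(-10)],args=(o,),method='Nelder-Mead',options=dict(initial_simplex=[[.553,.219,-.175],[.545,.219,-.175],[.553,.227,-.175],[.553,.219,-.14]],xatol=1e-5,fatol=1e-4))
    print(f.x[:2].round(4),np.degrees(f.x[2]).round(2),'1-IoU',round(f.fun,3))
# composite for a look
q=f.x;tiles=[]
for (cc,s,m,box),im in zip(obs[:2],(w6,w1)):
    x0,y0,x1,y1=box;a=im[y0:y1,x0:x1].copy();M=model(cc,s,q,box)>.5
    e=cv2.resize(a,None,fx=3,fy=3,interpolation=cv2.INTER_CUBIC)
    for mm,col in((M,(0,255,0)),(m>.5,(255,0,255))):
        k,_=cv2.findContours(cv2.resize(mm.astype(np.uint8),None,fx=3,fy=3),0,2);cv2.drawContours(e,k,-1,col,1)
    tiles.append(cv2.copyMakeBorder(e,0,410-e.shape[0],0,0,0))
save('fit.png',np.hstack(tiles))
E
```

```text
w6 [((90, 172), [13, 133, 121]), ((105, 170), [13, 127, 76]), ((145, 168), [13, 140, 164]), ((160, 172), [12, 119, 71]), ((104, 250), [12, 131, 101]), ((120, 240), [13, 128, 78]), ((162, 240), [13, 124, 82]), ((100, 140), [17, 98, 182]), ((120, 200), [17, 96, 176]), ((150, 160), [14, 134, 82]), ((150, 230), [18, 90, 110])]
w1 [((342, 100), [12, 133, 88]), ((342, 152), [16, 154, 78]), ((424, 100), [12, 128, 68]), ((424, 140), [13, 138, 153]), ((380, 120), [17, 96, 165]), ((440, 100), [16, 98, 154])]
w6 0.0
w1 3.0
top 0.0
[0.553 0.219] -10.03 1-IoU 1.0
[0.5394 0.2111] -18.31 1-IoU 0.999
[0.553 0.219] -10.03 1-IoU 1.0
[0.5396 0.2109] -17.93 1-IoU 1.0
```

Threshold fix: saturation above 112 separates the saddles from the base.

```bash
cat > dofit.py <<'E'
from fit import *
ld=lambda f:cv2.cvtColor(cv2.imread('pics/'+f),cv2.COLOR_BGR2RGB)
c=camera('wrist');t=camera('top')
S={}
for k in('w1','w6'):
    n=np.load(k+'.npz');S[k]={'ee_pos':n['p'],'ee_rot':n['r']}
w1,w6,t0=ld('w1.png'),ld('w6.png'),ld('top0.png')
obs=[]
for nm,im,cc,s,box in(('w6',w6,c,S['w6'],(72,130,190,265)),('w1',w1,c,S['w1'],(322,70,456,172)),('top',t0,t,None,(155,180,192,232))):
    a=seg(im,box);m=((a[:,:,1]>112)&(a[:,:,0]<16)).astype(np.uint8)
    n,l,st,_=cv2.connectedComponentsWithStats(m);keep=np.argsort(-st[1:,4])[:2]+1
    m=np.isin(l,keep).astype(np.float32);obs.append((cc,s,m,box));print(nm,m.sum(),st[keep].tolist())
def cost(q,o):
    r=0
    for cc,s,m,box in o:
        M=model(cc,s,q,box);r+=1-np.minimum(M,m).sum()/np.maximum(M,m).sum()
    return r/len(o)
for o in(obs[:1],obs[1:2],obs[2:],obs[:2]):
    f=minimize(cost,[.553,.219,np.radians(-10)],args=(o,),method='Nelder-Mead',options=dict(initial_simplex=[[.553,.219,-.175],[.545,.219,-.175],[.553,.227,-.175],[.553,.219,-.14]],xatol=1e-5,fatol=1e-4))
    print(f.x[:2].round(4),np.degrees(f.x[2]).round(2),'1-IoU',round(f.fun,3))
q=f.x;tiles=[]
for (cc,s,m,box),im in zip(obs[:2],(w6,w1)):
    x0,y0,x1,y1=box;a=im[y0:y1,x0:x1].copy();M=model(cc,s,q,box)>.5
    e=cv2.resize(a,None,fx=3,fy=3,interpolation=cv2.INTER_CUBIC)
    for mm,col in((M,(0,255,0)),(m>.5,(255,0,255))):
        k,_=cv2.findContours(cv2.resize(mm.astype(np.uint8),None,fx=3,fy=3),0,2);cv2.drawContours(e,k,-1,col,1)
    tiles.append(cv2.copyMakeBorder(e,0,410-e.shape[0],0,0,0))
save('fit.png',np.hstack(tiles))
E
python3 dofit.py
```

```text
w6 2894.0 [[26, 102, 78, 26, 1473], [12, 29, 85, 22, 1421]]
w1 3418.0 [[84, 8, 36, 81, 1873], [7, 9, 25, 81, 1545]]
top 47.0 [[20, 11, 8, 5, 30], [13, 36, 9, 4, 17]]
[0.5528 0.2278] -8.97 1-IoU 0.167
[0.5513 0.229 ] -9.53 1-IoU 0.141
[0.5536 0.2281] -10.93 1-IoU 0.851
[0.5523 0.2285] -9.54 1-IoU 0.174
```

View pics/fit.png

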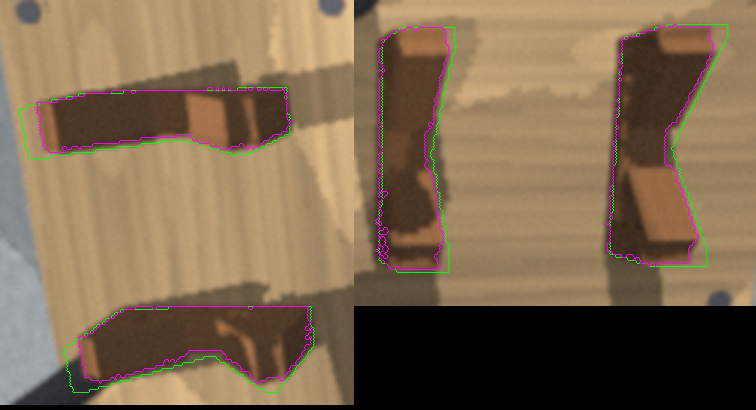

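The fit tracks both saddles (magenta is the segmentation, green the model) but overshoots slightly at the tips. I'll free the tip height and width to remove that bias.

```bash
cat > fit2.py <<'E'
import re
src=open('dofit.py').read().split("for o in(obs[:1]")[0]
exec(src)
def model(c,s,q,box):
    x0,y0,x1,y1=box;m=np.zeros(((y1-y0)*U,(x1-x0)*U),np.uint8);zt,hw=q[3]*1000,q[4]*1000;zb=zt-(hw-4.8)
    for xc in(45,-45):
        for sg in(1,-1):
            for poly in([(0,12),(0,zb),(sg*hw,zb),(sg*hw,12)],[(0,zb),(sg*(hw-4.8),zt),(sg*hw,zt),(sg*hw,zb)]):
                P=[(xc+dx,y,z) for dx in(-9,9) for y,z in poly]
                p=(h.proj(c,toW(q,P),s)-[x0-.5,y0-.5])*U
                cv2.fillConvexPoly(m,cv2.convexHull(p.astype(np.float32)).round().astype(np.int32),1)
    return cv2.resize(m.astype(np.float32),(x1-x0,y1-y0),interpolation=cv2.INTER_AREA)
g0=np.array([.5523,.2285,-.17,.055,.039])
for nm,o in(('w6',obs[:1]),('w1',obs[1:2]),('both',obs[:2])):
    sx=np.vstack([g0]+[g0+np.eye(5)[i]*[-.005,.005,.03,-.006,-.003][i] for i in range(5)])
    f=minimize(cost,g0,args=(o,),method='Nelder-Mead',options=dict(initial_simplex=sx,xatol=1e-5,fatol=1e-4,maxiter=500))
    print(nm,f.x[:2].round(4),np.degrees(f.x[2]).round(2),'ztip,hw',f.x[3:].round(4),round(f.fun,3))
E
python3 fit2.py
```

```text
w6 2894.0 [[26, 102, 78, 26, 1473], [12, 29, 85, 22, 1421]]
w1 3418.0 [[84, 8, 36, 81, 1873], [7, 9, 25, 81, 1545]]
top 47.0 [[20, 11, 8, 5, 30], [13, 36, 9, 4, 17]]
w6 [0.5524 0.2281] -10.02 ztip,hw [0.0499 0.0384] 0.08
w1 [0.5518 0.229 ] -9.6 ztip,hw [0.0512 0.0395] 0.087
both [0.5524 0.229 ] -9.71 ztip,hw [0.0478 0.0393] 0.092
```

Cradle origin is about (0.552, 0.2287) with yaw -10° (saddle-based, consistent in both views). The pipe's body centre lies 8 mm behind the TCP, so the TCP goes to (0.560, 0.2273).

```bash
python3 -c "
from h import *
rel([.5601,.2273,.16],-10)
print(read_state()['ft_force'])"
```

```text
t 13.3 turn [-0.    -0.    -0.002] shift cm [ -1.68 -17.13   8.74]
[ 0.8522942  -0.12382779 -3.40603155]
```

>>> send_rows(moves=[[0,0,0,-0.3,-3,0,0],[0,0,0,-0.7,-7,0,0],[0,0,0,-1.1,-11,0,0],[0,0,0,-1.5,-14.5,1,0],[0,0,0,-1.68,-16.5,3,0],[0,0,0,-1.68,-17.13,5,0],[0,0,0,-1.68,-17.13,7,0],[0,0,0,-1.68,-17.13,8.7,0],[0,0,0,-1.68,-17.13,8.7,0],[0,0,0,-1.68,-17.13,8.7,0]])

```text
time: 14.3
ee_pos: [0.5603, 0.227, 0.1607]
ee_rot: [180.0, -0.0, -10.1]
ft_force: [0.7, -0.3, -3.3]
gripper_width: 0.0528
grasp_force: 64.1
```

```bash
python3 - <<'E'
from fit import *
s=read_state();c=camera('wrist');save('w7.png',c['pixels'])
print(s['ee_pos'],s['ee_rot'],s['ft_force'])
q,r=seamfit(c,s,range(136,226,5),x0=.56,y0=.228,z0=.165)
rel([.5601,.2273,.07],-10)
# seam/axis relative to cradle line: where do the saddles' outer ends appear?
a=cv2.cvtColor(c['pixels'],cv2.COLOR_RGB2HSV).astype(int);m=((a[:,:,1]>112)&(a[:,:,0]<16)).astype(np.uint8)
n,l,st,ce=cv2.connectedComponentsWithStats(m);k=[i for i in range(1,n) if st[i,4]>60];print(st[k].tolist())
q=[.5522,.2287,np.radians(-9.9)]
print(h.proj(c,toW(q,[[54,40,52],[36,40,52],[54,-40,52],[36,-40,52],[54,40,12],[54,-40,12]]),s).round(0).tolist())
E
```

```text
[0.56031207 0.22697647 0.16073441] [ 1.79984350e+02 -1.33969989e-02 -1.01320819e+01] [ 0.73876587 -0.30436666 -3.25996096]
stripes 11.7 -11.5 seam 0.05 std 0.15 18
axis y 0.2271 yaw -10.13 z 0.1652 rms mm 0.16
t 14.4 turn [-0.001 -0.002 -0.002] shift cm [-0.1   0.02  9.16]
[[532, 0, 28, 274, 5399], [259, 132, 14, 224, 2840], [291, 132, 17, 223, 2780]]
[[228.0, 155.0], [229.0, 179.0], [334.0, 155.0], [334.0, 178.0], [236.0, 150.0], [327.0, 150.0]]
```

>>> send_rows(moves=[[0,0,0,0,0,2,0],[0,0,0,0,0,4,0],[0,0,0,0,0,6,0],[0,0,0,0,0,7.5,0],[0,0,0,0,0,8.5,0],[0,0,0,0,0,9.2,0],[0,0,0,0,0,9.6,0],[0,0,0,0,0,9.8,0],[0,0,0,0,0,9.8,0]])

```text
time: 15.3
ee_pos: [0.5603, 0.2275, 0.0627]
ee_rot: [-180.0, -0.0, -10.1]
ft_force: [0.4, 0.4, -3.6]
gripper_width: 0.0523
grasp_force: 64.3
```

>>> send_rows(moves=[[0,0,0,0,0,0.15,0],[0,0,0,0,0,0.3,0],[0,0,0,0,0,0.45,0],[0,0,0,0,0,0.45,0]])

```text
time: 15.7
ee_pos: [0.5599, 0.2274, 0.0578]
ee_rot: [180.0, 0.0, -10.1]
ft_force: [0.2, -0.7, -3.3]
gripper_width: 0.0523
grasp_force: 64.3
```

>>> send_rows(moves=[[0,0,0,0,0,0.1,0],[0,0,0,0,0,0.2,0],[0,0,0,0,0,0.2,0]])

```text
time: 16.0
ee_pos: [0.5601, 0.2273, 0.056]
ee_rot: [180.0, -0.0, -10.1]
ft_force: [0.4, 0.1, -1.6]
gripper_width: 0.0528
grasp_force: 64.3
```

>>> send_rows(moves=[[0,0,0,0,0,0.05,0],[0,0,0,0,0,0.1,0],[0,0,0,0,0,0.1,0]])

```text
time: 16.3
ee_pos: [0.5603, 0.2272, 0.0555]
ee_rot: [-180.0, -0.0, -10.1]
ft_force: [-2.2, -1.7, 3.7]
gripper_width: 0.0529
grasp_force: 65.1
```

Contact at z = 0.0555, as expected, with almost no side force. I'll release gently.

>>> send_rows(moves=[[0,0,0,0,0,0.02,0.0],[0,0,0,0,0,0.02,0.2],[0,0,0,0,0,0.02,0.3],[0,0,0,0,0,0.02,0.35],[0,0,0,0,0,0.02,0.4],[0,0,0,0,0,0.02,0.5],[0,0,0,0,0,0.02,0.6],[0,0,0,0,0,0.02,0.7],[0,0,0,0,0,0.02,0.7]])

```text
time: 17.2
ee_pos: [0.5601, 0.2274, 0.0547]
ee_rot: [-180.0, -0.0, -10.1]
ft_force: [-0.5, -0.6, -0.3]
gripper_width: 0.0724
grasp_force: 0.0
```

```bash
python3 - <<'E'
from fit import *
s=read_state();c=camera('wrist');save('w8.png',c['pixels'])
print(s['ee_pos'],s['ft_force'],s['gripper_width'])
q,r=seamfit(c,s,range(136,226,5),x0=.56,y0=.228,z0=.06)
p=c['pixels'].astype(int);red=(p[:,:,0]-p[:,:,1]>45)&(p[:,:,0]>p[:,:,2]+45)&r['region']
ys,xs=np.nonzero(red);k=ys.argsort()[:6];e=onplane(c,np.c_[xs[k],ys[k]],.0865,s)[:,:2].mean(0);print(e)
q=[.5522,.2287,np.radians(-9.9)];d=e-q[:2];print('end in cradle x',d@[np.cos(q[2]),np.sin(q[2])])
E
```

```text
[0.56005357 0.22744004 0.05472957] [-0.49995594 -0.57497442 -0.2715319 ] 0.07235415997980357
stripes 9.3 -14.0 seam -2.33 std 0.1 18
axis y 0.2267 yaw -9.49 z 0.0588 rms mm 0.23
[0.62623452 0.21479373]
end in cradle x 0.07532299236997314
```

Released. The body end is at cradle x = +75.3 mm, so it is centred, and the seam is at -2.3°, essentially on top. I'll retreat straight up and look at the keeper.

>>> send_rows(moves=[[0,0,0,0,0,-1,0.7],[0,0,0,0,0,-3,0.7],[0,0,0,0,0,-6,0.7],[0,0,0,0,0,-10,0.7],[0,0,0,0,0,-14,0.7],[0,0,0,0,0,-18,0.5],[0,0,0,0,0,-21,0.3],[0,0,0,-5,-3,-21.5,0.0],[0,0,0,-9,-4.5,-21.5,-0.2],[0,0,0,-11,-5,-21.5,-0.2],[0,0,0,-11,-5,-21.5,-0.2],[0,0,0,-11,-5,-21.5,-0.2]])

```text
time: 18.5
ee_pos: [0.4607, 0.2958, 0.2704]
ee_rot: [-180.0, -0.0, -10.1]
ft_force: [0.2, -0.6, 0.6]
gripper_width: 0.0343
grasp_force: 0.0
```

```bash
python3 - <<'E'
from fit import *
s=read_state();c=camera('wrist');save('w9.png',c['pixels']);np.savez('w9.npz',p=s['ee_pos'],r=s['ee_rot'])
print(s['ee_pos'],s['ee_rot'])
try: q,r=seamfit(c,s,range(60,200,5),x0=.56,y0=.228,z0=.06)
except Exception as e: print(e)
a=cv2.cvtColor(c['pixels'],cv2.COLOR_RGB2HSV).astype(int)
m=((a[:,:,0]>18)&(a[:,:,0]<28)&(a[:,:,1]>140)&(a[:,:,2]>90)).astype(np.uint8);n,l,st,ce=cv2.connectedComponentsWithStats(m)
i=1+st[1:,4].argmax();print('brass',st[i].tolist(),ce[i]);ys,xs=np.nonzero(l==i);P=onplane(c,np.c_[xs,ys],.103,s)[:,:2]
print(cv2.minAreaRect((P*1000).astype(np.float32)))
for r in silhouettes(c,'keeper_knob')[:2]:print(r['confidence'],r['box'])
q=[.5522,.2287,np.radians(-9.6)];print(h.proj(c,toW(q,[[-152,56,137],[-152,56,103],[-64,56,103],[-64,56,137]]),s).round(0).tolist())
E
```

```text
[0.46072975 0.29577904 0.27042686] [-1.79958302e+02 -3.93464190e-02 -1.00732424e+01]
stripes 10.2 -13.9 seam -1.86 std 0.35 21
axis y 0.2248 yaw -9.97 z 0.0502 rms mm 0.76
brass [271, 167, 24, 72, 878] [282.81207289 201.44419134]
((453.30609130859375, 296.0019226074219), (14.154839515686035, 71.5906982421875), 87.85645294189453)
0.93 [268.2, 144.1, 299.4, 263.0]
[[277.0, 259.0], [277.0, 245.0], [276.0, 157.0], [276.0, 162.0]]
```

View pics/w9.png

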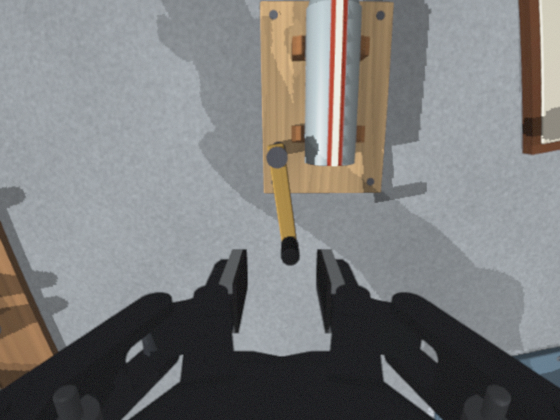

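The view shows the pipe seated with the seam line along its top at columns 332–345. The post is at (277,156) and the knob at (290,243–258), so the bar is already a few degrees off its parked position. The fingers hover just behind it.

```bash
python3 - <<'E'
from fit import *
n=np.load('w9.npz');s={'ee_pos':n['p'],'ee_rot':n['r']};c=camera('wrist')
im=c['pixels'];g=im[225:285,255:325].max(2);m=(g<60).astype(np.uint8);k,l,st,ce=cv2.connectedComponentsWithStats(m);i=1+st[1:,4].argmax();b=st[i];print('dark blob',(b[0]+255,b[1]+225,b[2],b[3],b[4]))
x0=b[0]+255;w=b[2];y1=b[1]+225+b[3]
print('top c',h.onplane(c,[[x0+w/2-.5,y1-.5-w/2]],.137,s)[0],'dia at .137',np.diff(h.onplane(c,[[x0-.5,y1-w/2],[x0+w-.5,y1-w/2]],.137,s)[:,1]))
# height: wrist vs w1 view (222,63 top) and vs w9
n1=np.load('w1.npz');s1={'ee_pos':n1['p'],'ee_rot':n1['r']}
A=h.ray(c,[[x0+w/2-.5,y1-.5-w/2]],s);B=h.ray(c,[[222,63]],s1);print('tri',tri([(A[0],A[1][0]),(B[0],B[1][0])]))
# post top (277,156) wrist9 and (335,48) w1
A=h.ray(c,[[277,156]],s);B=h.ray(c,[[335,48]],s1);pv=tri([(A[0],A[1][0]),(B[0],B[1][0])]);print('post',pv)
q=[.5522,.2287,np.radians(-9.7)];pw=toW(q,[[-64,56,120]])[0];print('pivot model',pw)
kn=h.onplane(c,[[x0+w/2-.5,y1-.5-w/2]],.137,s)[0];d=kn-pw;print('r',np.hypot(*d[:2]),'keeper deg',np.degrees(np.arctan2(-d[1],-d[0]))+9.7)
E
```

```text
dark blob (np.int32(281), np.int32(238), np.int32(17), np.int32(28), np.int32(406))
top c [0.41150023 0.29819275 0.137     ] dia at .137 [-0.0152428]
tri [0.4095482  0.29783166 0.13188316]
post [0.49908818 0.29486092 0.10381716]
pivot model [0.49855038 0.29468271 0.12      ]
r 0.0871208921451845 keeper deg 7.39097214230695
```

```bash
python3 -c "
from h import *
rel([.4115,.2982,.125],-2.3)"
```

```text
t 18.7 turn [ 0.    -0.001 -0.138] shift cm [-5.01  0.55 14.49]
```

>>> send_rows(moves=[[0,0,-0.06,-1.5,0.2,0,-0.2],[0,0,-0.137,-4,0.5,0,-0.2],[0,0,-0.137,-5,0.55,1,-0.2],[0,0,-0.137,-5,0.55,4,-0.2],[0,0,-0.137,-5,0.55,7,-0.2],[0,0,-0.137,-5,0.55,10,-0.2],[0,0,-0.137,-5,0.55,12,-0.2],[0,0,-0.137,-5,0.55,13.3,-0.2],[0,0,-0.137,-5,0.55,14.1,-0.2],[0,0,-0.137,-5,0.55,14.5,-0.2],[0,0,-0.137,-5,0.55,14.5,-0.2]])

```text
time: 19.8
ee_pos: [0.4107, 0.2993, 0.1248]
ee_rot: [-180.0, -0.0, -2.3]
ft_force: [-0.1, -0.0, -0.9]
gripper_width: 0.0342
grasp_force: 0.0
```

```bash
python3 - <<'E'
from h import *
s=read_state();print(s['ee_pos'],s['ee_rot'],s['ft_force'])
pv=np.array([.4987,.2948]);Rt=R.from_euler('xyz',s['ee_rot'],degrees=True).as_matrix()
psi=s['ee_rot'][2]
for a in range(7,96,8):
    th=np.radians(180+(a-9.7));p=np.r_[pv+.0875*np.array([np.cos(th),np.sin(th)]),.125]
    print(a,'turn z',round(-np.radians((a-9.7)-psi),3),'shift',(Rt.T@(p-s['ee_pos'])*100).round(2)[:2])
E
```

```text
[0.41067252 0.29926057 0.12481475] [-1.79992155e+02 -2.14198912e-02 -2.27652291e+00] [-0.10437147 -0.01438086 -0.86029373]
7 turn z 0.007 shift [0.06 0.03]
15 turn z -0.132 shift [0.14 1.25]
23 turn z -0.272 shift [0.38 2.45]
31 turn z -0.411 shift [0.79 3.6 ]
39 turn z -0.551 shift [1.36 4.68]
47 turn z -0.691 shift [2.07 5.67]
55 turn z -0.83 shift [2.91 6.56]
63 turn z -0.97 shift [3.87 7.31]
71 turn z -1.11 shift [4.92 7.93]
79 turn z -1.249 shift [6.05 8.4 ]
87 turn z -1.389 shift [7.23 8.7 ]
95 turn z -1.528 shift [8.44 8.84]
```

>>> send_rows(moves=[[0,0,-0.06,0.1,0.6,0,-0.2],[0,0,-0.132,0.14,1.25,0,-0.2],[0,0,-0.2,0.25,1.85,0,-0.2],[0,0,-0.272,0.38,2.45,0,-0.2],[0,0,-0.34,0.57,3.03,0,-0.2],[0,0,-0.411,0.79,3.6,0,-0.2],[0,0,-0.48,1.06,4.15,0,-0.2],[0,0,-0.551,1.36,4.68,0,-0.2],[0,0,-0.62,1.7,5.18,0,-0.2],[0,0,-0.691,2.07,5.67,0,-0.2],[0,0,-0.76,2.48,6.12,0,-0.2],[0,0,-0.83,2.91,6.56,0,-0.2]])

```text
time: 21.0
ee_pos: [0.4372, 0.2328, 0.1256]
ee_rot: [-180.0, -0.1, 45.5]
ft_force: [-0.9, 0.3, -0.8]
gripper_width: 0.0341
grasp_force: 0.4
```

```bash
python3 - <<'E'
from fit import *
s=read_state();print(s['ee_pos'],s['ee_rot'],s['ft_force'])
pv=np.array([.4987,.2948]);Rt=R.from_euler('xyz',s['ee_rot'],degrees=True).as_matrix()
psi=s['ee_rot'][2]
d=np.array(s['ee_pos'])[:2]-pv;print('TCP r',np.hypot(*d),'keeper eq',np.degrees(np.arctan2(-d[1],-d[0]))+9.7)
for a in range(59,98,4):
    th=np.radians(180+(a-9.7));p=np.r_[pv+.0875*np.array([np.cos(th),np.sin(th)]),.125]
    print(a,'turn z',round(-np.radians((a-9.7)-psi),3),'shift',(Rt.T@(p-s['ee_pos'])*100).round(2)[:2])
c=camera('wrist');a=cv2.cvtColor(c['pixels'],cv2.COLOR_RGB2HSV).astype(int)
m=((a[:,:,0]>18)&(a[:,:,0]<28)&(a[:,:,1]>140)&(a[:,:,2]>70)).astype(np.uint8);n,l,st,ce=cv2.connectedComponentsWithStats(m)
i=1+st[1:,4].argmax();ys,xs=np.nonzero(l==i);P=h.onplane(c,np.c_[xs,ys],.103,s)[:,:2]
print('brass',st[i].tolist(),P.mean(0));d=P.mean(0)-pv;print('bar deg',np.degrees(np.arctan2(-d[1],-d[0]))+9.7)
E
```

```text
[0.43718108 0.23278628 0.1255938 ] [-1.79988389e+02 -7.19353212e-02  4.54701586e+01] [-0.89062555  0.32145608 -0.76651111]
TCP r 0.08735146617963477 keeper eq 54.929489084091315
59 turn z -0.067 shift [0.   0.62]
63 turn z -0.137 shift [0.07 1.23]
67 turn z -0.206 shift [0.17 1.83]
71 turn z -0.276 shift [0.32 2.42]
75 turn z -0.346 shift [0.5 3. ]
79 turn z -0.416 shift [0.73 3.57]
83 turn z -0.486 shift [1.   4.12]
87 turn z -0.556 shift [1.3  4.65]
91 turn z -0.625 shift [1.64 5.16]
95 turn z -0.695 shift [2.02 5.64]
brass [254, 100, 41, 153, 3899] [0.46351184 0.26620374]
bar deg 48.79962282269156
```

>>> send_rows(moves=[[0,0,-0.067,0.0,0.62,0,-0.2],[0,0,-0.137,0.07,1.23,0,-0.2],[0,0,-0.206,0.17,1.83,0,-0.2],[0,0,-0.276,0.32,2.42,0,-0.2],[0,0,-0.346,0.5,3.0,0,-0.2],[0,0,-0.416,0.73,3.57,0,-0.2],[0,0,-0.486,1.0,4.12,0,-0.2],[0,0,-0.556,1.3,4.65,0,-0.2],[0,0,-0.59,1.47,4.9,0,-0.2],[0,0,-0.625,1.64,5.16,0,-0.2],[0,0,-0.625,1.64,5.16,0,-0.2]])

```text
time: 22.15
ee_pos: [0.4859, 0.2081, 0.1255]
ee_rot: [179.9, -0.0, 81.0]
ft_force: [-0.2, -0.5, -0.1]
gripper_width: 0.034
grasp_force: 0.0
```

>>> send_rows(moves=[[0,0,0,0,0.15,0,-0.2],[0,0,0,0,0.25,0,-0.2],[0,0,0,0,0.25,0,-0.2]])

```text
time: 22.45
ee_pos: [0.4876, 0.2077, 0.1249]
ee_rot: [180.0, -0.0, 81.1]
ft_force: [0.4, -0.1, 0.1]
gripper_width: 0.0341
grasp_force: 0.0
```

```bash
cat > bar.py <<'E'
from fit import *
s=read_state();print(s['time'],s['ee_pos'],s['ee_rot'],s['ft_force'],s['grasp_force'])
pv=np.array([.4987,.2948])
d=np.array(s['ee_pos'])[:2]-pv;print('TCP r',np.hypot(*d),'keeper eq',np.degrees(np.arctan2(-d[1],-d[0]))+9.7)
c=camera('wrist');a=cv2.cvtColor(c['pixels'],cv2.COLOR_RGB2HSV).astype(int)
m=((a[:,:,0]>18)&(a[:,:,0]<28)&(a[:,:,1]>140)&(a[:,:,2]>70)).astype(np.uint8);n,l,st,ce=cv2.connectedComponentsWithStats(m)
i=1+st[1:,4].argmax();ys,xs=np.nonzero(l==i);P=h.onplane(c,np.c_[xs,ys],.103,s)[:,:2]
u=P-P.mean(0);w,v=np.linalg.eigh(u.T@u);e=v[:,1]*np.sign(-v[1,1])
print('brass',st[i].tolist(),P.mean(0));d=P.mean(0)-pv;print('bar deg',np.degrees(np.arctan2(-d[1],-d[0]))+9.7,'from its axis',np.degrees(np.arctan2(-e[1],-e[0]))+9.7)
E
python3 bar.py
```

```text
22.45 [0.48763071 0.20765208 0.12485142] [ 1.79980791e+02 -4.04295964e-03  8.10881156e+01] [ 0.36271817 -0.10137502  0.12396294] 0.0
TCP r 0.08784810760030373 keeper eq 92.4612086384013
brass [253, 100, 36, 152, 4061] [0.48758787 0.25054707]
bar deg 85.60418260787264 from its axis 87.80441172194602
```

>>> send_rows(moves=[[0,0,0,0,0.1,0,-0.2],[0,0,0,0,0.2,0,-0.2],[0,0,0,0,0.3,0,-0.2],[0,0,0,0,0.3,0,-0.2]])

```text
time: 22.9
ee_pos: [0.4906, 0.207, 0.1247]
ee_rot: [180.0, 0.0, 81.1]
ft_force: [0.1, 0.1, -0.5]
gripper_width: 0.0341
grasp_force: 0.1
```

>>> send_rows(moves=[[0,0,0,0,0.08,0,-0.2],[0,0,0,0,0.15,0,-0.2],[0,0,0,0,0.15,0,-0.2]])

```text
time: 23.2
ee_pos: [0.4911, 0.2069, 0.1246]
ee_rot: [-179.9, 0.0, 81.1]
ft_force: [-3.2, 0.1, 1.6]
gripper_width: 0.0338
grasp_force: 2.0
```

>>> send_rows(moves=[[0,0,0,0,0.08,0,-0.2],[0,0,0,0,0.15,0,-0.2],[0,0,0,0,0.15,0,-0.2]])

```text
time: 23.5
ee_pos: [0.4913, 0.2069, 0.1245]
ee_rot: [-179.8, 0.1, 81.2]
ft_force: [-7.5, 0.1, 6.6]
gripper_width: 0.0342
grasp_force: 4.1
```

```bash
python3 bar.py
```

```text
23.5 [0.49127122 0.20690281 0.12447833] [-1.79750005e+02  5.27331410e-02  8.11628756e+01] [-7.47160589  0.14858711  6.6084645 ] 4.1224828362464905
TCP r 0.08821055959208839 keeper eq 94.86902891278787
brass [250, 99, 33, 153, 4116] [0.48941506 0.2503124 ]
bar deg 87.91111255234385 from its axis 89.9786126140263
```

>>> send_rows(moves=[[0,0,0,0,-0.4,0,-0.2],[0,0,0,0,-0.9,0,-0.2],[0,0,0,0,-1.1,0,-0.2],[0,0,0,0,-1.1,-1,-0.2],[0,0,0,0,-1.1,-3,-0.2],[0,0,0,0,-1.1,-6,-0.2],[0,0,0,0,-1.1,-9,-0.2],[0,0,0,0,-1.1,-12,-0.2],[0,0,0,-4,-1.1,-15,-0.2],[0,0,0,-7,-1.1,-16,-0.2],[0,0,0,-7,-1.1,-16,-0.2],[0,0,0,-7,-1.1,-16,-0.2]])

```text
time: 24.75
ee_pos: [0.4722, 0.1389, 0.2856]
ee_rot: [179.9, -0.1, 81.0]
ft_force: [-1.1, 0.5, 0.1]
gripper_width: 0.0342
grasp_force: 0.0
```

```bash
python3 bar.py; python3 - <<'E'
from fit import *
s=read_state();c=camera('wrist');save('w10.png',c['pixels'])
a=cv2.cvtColor(c['pixels'],cv2.COLOR_RGB2HSV).astype(int)
for r in silhouettes(c,'pipe')[:3]: print(r['confidence'],r['box'])
for nm in('top','side'):
    t=camera(nm)
    for k in('pipe','keeper_knob','cone','flux'):
        print(nm,k,[(round(r['confidence'],2),r['box']) for r in silhouettes(t,k)][:3])
E
```

```text
24.75 [0.47217324 0.13893318 0.28563522] [ 1.79920317e+02 -8.98713593e-02  8.10294727e+01] [-1.08937789  0.50946437  0.08528609] 0.0
TCP r 0.1581079878481073 keeper eq 90.04145310968505
brass [274, 33, 17, 81, 1150] [0.48936202 0.24896403]
bar deg 88.18494449784997 from its axis 89.77242465371876
0.72 [292.4, 63.6, 473.5, 121.0]
0.49 [134.0, 398.0, 157.4, 411.8]
top pipe [(0.92, [289.0, 256.8, 320.8, 316.9]), (0.91, [370.4, 211.5, 435.8, 250.6]), (0.6, [167.4, 165.4, 181.3, 199.7])]
top keeper_knob []
top cone [(0.73, [213.6, 132.9, 229.6, 157.1])]
top flux [(0.8, [245.5, 129.9, 260.0, 148.7])]
side pipe [(0.92, [170.8, 277.3, 266.0, 312.3]), (0.68, [203.7, 117.3, 272.1, 148.3]), (0.58, [358.8, 314.6, 398.5, 420.0])]
side keeper_knob [(0.67, [198.9, 113.4, 215.3, 139.4])]
side cone [(0.92, [304.3, 123.0, 323.2, 161.3])]
side flux [(0.54, [330.1, 149.5, 345.1, 177.2]), (0.31, [199.7, 112.8, 214.6, 142.1])]
```

```bash
python3 - <<'E'
from fit import *
s=read_state();c=camera('wrist');p=c['pixels'].astype(int)
r=silhouettes(c,'pipe')[0];S=[];E=[]
for u in range(305,375,5):
    red=(p[:,u,0]-p[:,u,1]>45)&(p[:,u,0]>p[:,u,2]+45)&r['region'][:,u];i=np.nonzero(red)[0];y=np.nonzero(r['region'][:,u])[0]
    if len(y)<20: continue
    E+=[[u,y.min()],[u,y.max()+.5]]
    if len(i)>1: S.append([u,(i.min()+i.max())/2])
o,d=h.ray(c,E,s);d/=np.linalg.norm(d,axis=1)[:,None]
def ax(q): return np.array([np.cos(q[1]),np.sin(q[1]),0]),np.array([.56,q[0],.06])
def res(q):
    a,b=ax(q);n=np.cross(d,a);n/=np.linalg.norm(n,axis=1)[:,None];return (abs(n@(o-b))-.027)*1e3
f=least_squares(res,[.227,-.17],loss='soft_l1');a,b=ax(f.x);n=np.array([-a[1],a[0],0]);T=[]
for k in h.ray(c,S,s)[1]:
    A=k-(k@a)*a;B=(o-b)-((o-b)@a)*a;q=[A@A,2*A@B,B@B-.027**2];t=(-q[1]-np.sqrt(q[1]**2-4*q[0]*q[2]))/2/q[0];g=B+t*A;T.append(np.degrees(np.arctan2(g@n,g[2])))
print('axis y',f.x[0],'yaw',np.degrees(f.x[1]),'rms',np.sqrt((f.fun**2).mean()),'seam',np.median(T),np.std(T),len(T))
E
```

```text
axis y 0.2241745635348032 yaw -10.796064369761318 rms 0.41464068283459604 seam -0.9015661568511828 0.8416507872457876 14
```

The seam is on top within about 2°, the keeper is at its stop, the bystanders have not moved, and the robot is clear. Handing in.

```bash
python3 -c "
from plant import *
print(finish_job())"
```

```text
the job is handed in; nothing more can be done
None
```

The job is handed in: I rolled the pipe seam-up and laid it centred in the cradle with the seam within about 2° of the top, then swung the keeper to its stop, with the cone and jar unmoved in the last camera check (about 25 s used).

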